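Change the head on a vortex mixer and test-press it

TASK

Change the head of the white vortex mixer: pull the black rubber cup head out of the hub, stand it fully home in its own storage dock (the blue-marked one, as the cup has a blue band) and let it go. Then take the yellow-banded tube head from the stand, put its keyed shaft into the mixer's hub, turn it until the key slips into the slot, and push it fully home. Finish while still gripping the tube head and pressing it firmly down, so that the touch-start hub stays pushed down on its spring for most of its travel; do not knock the brown vial, the beaker or the red-capped bottle.

Things in the scene. Friction and masses are not known exactly. Their poses are not given: they have to be found in the camera images.
- mixer: White vortex mixer, fixed: rounded housing 152 mm (x) x 132 mm (y), 88 mm high, narrowing to a round shoulder of 82 mm diameter at the top. Origin: centre of its underside on the worktop; z up; -x is its front, with the black panel (knob, rocker switch). Turned up to 0.35 rad from facing the robot.
- hub_mouth (a point): Centre of the hub's top face when the hub is up, 98 mm above the worktop on the mixer's axis; axes as the mixer's, NOT turning with the hub. The hub is an aluminium disc of 64 mm diameter with a round bore (16 mm diameter, 36 mm deep) and one keyway: a slot 7 mm wide along the bore, out to 13 mm from the axis. It points to the mixer's front (-x) give or take 0.6 rad; its angle is not measured.
- touch_hub (a joint): How far the hub is down on its spring (touch-start), m: 0 = up, 0.006 = bottom stop; held down means above 0.003. Sinks from about 5 N, reaches the stop at about 12 N, also under a key resting beside the slot. See the slot once the cup is out, or sweep the pressed key over the face until it drops. The hub turns only against 0.35 N m: a lightly rubbing key does not turn it, one in the slot can.
- cup_head: Black rubber cup head with a blue band, in the hub at the start. Cup 36 mm high, 44 mm diameter at the foot, 46 mm at the rim, shallow dish on top; below it a plain steel stem without key, 14 mm diameter, 30 mm long, tapered over its last 5 mm. Origin: on the axis at the cup's underside; z up. 80 g, give or take 20 %; lifts straight out.
- tube_head: Grey tube head with a yellow rim band, in the yellow dock at the start: disc 74 mm diameter, 13 mm thick, eight tube holes, grip bar on top; below it a steel stem, 14 mm diameter, 30 mm long, tapered over its last 5 mm. Origin: on the axis at the disc's underside, which rests on the hub when home; z up. Turned up to 0.6 rad from the world axes. 140 g, give or take 20 %.
- tube_head_grip (a point): Centre of the tube head's black upright grip bar, 33 mm above the head's origin; bar 34 mm long (along the head's x), 12 mm thick (along its y), 40 mm high. Axes as the head's.
- tube_head_key (a point): Foot of the tube head's key, 14 mm below the head's origin, 12 mm from the axis on the head's -x side (below the white line on the disc). The key is 5 mm wide and runs up to the disc, so the stem enters the hub 16 mm before the key meets the hub's top face. Axes as the head's.
- stand: Flat aluminium rail 330 mm long (y), 92 mm wide, 8 mm thick, on the worktop, carrying the three docks 100 mm apart in any order. Origin: centre of its underside. Fixed.
- blue_dock_mouth (a point): Centre of the hole's mouth on the dock with the blue ring and blue front label: place of the cup head. White block 72 x 72 x 40 mm on the rail, its top 48 mm above the worktop; round through hole of 17 mm diameter; empty at the start. Axes as the stand's. Fixed.
- yellow_dock_mouth (a point): The same on the dock with the yellow ring and label, where the tube head stands at the start; hole of 27 mm diameter. Fixed.
- green_dock_mouth (a point): The same on the dock with the green ring and label, for a head that is not here, empty; hole of 17 mm diameter. Fixed.
- brown_vial: Brown glass vial with a black cap, 34 mm diameter, 80 mm high, standing between mixer and stand towards the robot; origin at the centre of its underside. Leave it alone.
- beaker: Clear beaker, 70 mm diameter, 92 mm high, standing behind the mixer; origin at the centre of its underside. Leave it alone.
- redcap_bottle: Small white bottle with a red cap, 35 mm diameter, 74 mm high, to the right of the mixer; origin at the centre of its underside. Leave it alone.
Not all that is in view belongs to the job. What is shaped like the cup_head but orange is not meant.

How it is judged:
On the way, in this order (a step that is already met when the one before it is completed fails the run):
1. the cup head stands fully home and upright in the blue dock, let go (horizontal distance between cup_head and blue_dock_mouth below 0.005 m and z of cup_head in the frame of blue_dock_mouth below 0.004 m and angle between cup_head's own z axis and vertical below 0.1 rad and contact force between the fingers and cup_head below 0.1 N), for 0.2 s.
2. the tube head's key has slipped into the hub's slot and its disc has come down on the hub (horizontal distance between tube_head and hub_mouth below 0.004 m and z of tube_head in the frame of hub_mouth below 0.003 m and angle between tube_head's own z axis and vertical below 0.1 rad), for 0.1 s.
At the end, for the whole second after the job is handed in: Tube head home in the hub (within 4 mm of the axis, upright), still gripped (over 2 N) and pressed so that the hub stays more than 3 mm down through the last second; cup head at rest in the blue dock, within 5 mm of the hole's centre, fully down within 4 mm, upright within 0.1 rad (value of joint touch_hub above 0.003 m and z of tube_head in the frame of hub_mouth below -0.0015 m and horizontal distance between tube_head and hub_mouth below 0.004 m and angle between each of tube_head, cup_head's own z axis and vertical below 0.1 rad and contact force between the fingers and tube_head above 2 N and linear speed of tube_head below 0.01 m/s and horizontal distance between cup_head and blue_dock_mouth below 0.005 m and z of cup_head in the frame of blue_dock_mouth below 0.004 m and linear speed of cup_head below 0.02 m/s); the arm keeps its last pose, push and grip.
It fails at once if the brown vial is knocked (moved over 20 mm or tipped) (distance of brown_vial from where it was at the start of the episode above 0.02 m or angle between brown_vial's own z axis and vertical above 0.3 rad).
It fails at once if the beaker is knocked (moved over 20 mm or tipped) (distance of beaker from where it was at the start of the episode above 0.02 m or angle between beaker's own z axis and vertical above 0.3 rad).
It fails at once if the red-capped bottle is knocked (moved over 20 mm or tipped) (distance of redcap_bottle from where it was at the start of the episode above 0.02 m or angle between redcap_bottle's own z axis and vertical above 0.3 rad).
It also fails if it takes over 72 s, if anything falls off the work surface, if the arm or the gripper's body presses on something with over 40 N, if the wrist force passes 120 N, or if a joint passes its speed limit or range.

ROBOT

A 7-joint arm with a two-finger parallel gripper is mounted at the origin on a cart in front of the work surface, level with it; the furniture and walls round the work are solid. World frame = base frame: x ahead of the robot, y to its left, z up, the work surface at z = 0. Lengths are in m, angles in rad, forces in N, time in s.
With the tool pointing down it reaches from about 0.35 to 0.9 m from the base axis. Payload 8.1 kg.
Tool frame: the origin (TCP) lies midway between the tips of the shut fingers; the grasp point (between the pads) lies arm.grasp_offset behind it (arm.grasp_offset is the distance from the TCP to the grasp point, in m); z points along the fingers, y is the line along which they close (so a half turn about z gives the same grasp; the last joint's range is limited). The gripper opens to 92 mm and grips with 3 to 60 N. Pads are 19 mm wide; open, the fingers measure 130 mm over their backs; the gripper's body (75 mm by 190 mm) begins 47 mm behind the grasp point.
Start: joints at [-1.342, 0.434, 0.025, 1.573, -0.012, 1.134, -0.075], TCP at [0.204, 0.591, 0.227] pointing down, gripper open.
Joint ranges: [-2.62, 2.62], [-0.44, 2.09], [-1.27, 1.32], [0.08, 2.57], [-1.32, 4.46], [0.12, 2], [-2.74, 2.74]. Speed limits (rad/s): [2.22, 2.22, 3.01, 3.01, 3.14, 3.14, 3.14].

INTERFACE

Orientations are given as a rotation vector (axis times angle).
In Python, from cell import observe, imaging, arm gives the robot as it stands.
- The arm moves only by the tool apply_moves, never from a script. Its argument "commands" is a list of rows, each a list of 5 numbers: the opening in per cent of the stroke, from 0 (shut) to 100 (fully open), then the shift along the world's x, y, z in units of 0.06 m (1.0 is 0.06 m), then the turn about the world's z in units of 0.5 rad (1.0 is 0.5 rad). A call has 1 to 12 rows; each row shifts and turns the commanded pose from where the row before left it; what a row does not reach is not made up. A row lasts 1/8 s, in which the tool goes at most 62.5 mm and 10.7 degrees, less where a joint would pass 70% of its speed; a pose out of reach is approached as far as the arm can. A call with a number of a shift or a turn outside -1 to 1 is refused whole. A call with a gripper value outside its range is refused whole. The fingers move at their own pace and stop on an object; "newtons" is the grip in N (left out, the last holds). Time passes only in rows, so rows that do not move let the fingers close. It gives the time, the measured TCP pose, the force, the opening and the grip force at its end, in the units of the state.
- observe(): the state, without advancing time (a new reading comes with each control period).
- imaging.get_image(name): name is "scene" or "side" or "wrist"; returns (picture, depth): 400x640x3 uint8, red, green, blue; 400x640 float32, m along the optical axis (not along the pixel's ray), 0 where there is no reading.
- imaging.camera_params(name): a dict with "camera_matrix" (3x3 intrinsics, pixels), "dist" ([k1, k2, p1, p2, k3] as OpenCV has them; the pictures are not rectified), "origin" and "rotation" of the camera in the world; the wrist camera has in their place "tool_from_camera" (4x4, takes a point from camera to tool coordinates, whose origin is the TCP and whose axes are the flange's). Camera axes: x right, y up, looking along -z (the intrinsics and any distortion apply to the point x, -y, -z); pixel columns grow to the right and rows downward; lengths in m; the calibration is good to about 2 mm. A picture is of the moment at which its call begins: read the wrist's pose just before it. camera_params takes no time and is no camera call.
- arm.sign_off(): hands the job in; it is judged then, once.
The state is a dict: "clock": time; "joints": joint angles; "dq": joint speeds; "joint_efforts": joint torques, N m; "position": TCP position; "ee_rot": TCP orientation; "force": force on the tool from outside, world axes, zero at the start; "ft_torque": the same for the moment, N m; "width": opening from 0.0 (shut) to 1.0 (fully open); "gripper_force": force on a finger pad.
Only numpy, scipy, OpenCV 4.12 (cv2) and the standard library are available. Lean on these libraries where they do the work, as an engineer would, in place of code of your own. Each camera call takes 0.05 s, during which the arm holds its last target. There are 200 camera calls.

## Working session

There is one attempt and no reset: what is moved stays moved. The work goes in short steps, Python scripts to look and compute and a tool call to move; the robot and the scene stay as the last step left them, time stands still between calls to the robot, and variables do not carry over. Pictures are saved under pics/ and viewed, at most 10 in all, crops included, and the job is handed in when it is done.

Besides the shell and the picture viewer there is one more tool, called after "Emit:" by a JSON object that holds its "api" and its "payload", one argument or row to a line. apply_moves: Moves the arm, as the interface text tells. Its arguments: {"type":"object","properties":{"commands":{"type":"array"},"newtons":{"type":"number"}},"required":["commands"]}

```bash
ls; mkdir -p pics
cat > h.py <<'E'
import numpy as np, cv2
from cell import observe, imaging, arm
from scipy.spatial.transform import Rotation as R
def cam(n):
    p=imaging.camera_params(n); K=np.array(p["camera_matrix"]);d=np.array(p["dist"])
    if "origin" in p:
        o=np.array(p["origin"]);r=np.array(p["rotation"])
        if r.size==3: r=R.from_rotvec(r).as_matrix()
    else:
        s=observe();T=np.array(p["tool_from_camera"]);t=R.from_rotvec(s["ee_rot"]).as_matrix()
        o=np.array(s["position"])+t@T[:3,3];r=t@T[:3,:3]
    return K,d,o,r
def rays(c,uv):
    K,d,o,r=c;q=cv2.undistortPoints(np.array(uv,float).reshape(-1,1,2),K,d).reshape(-1,2)
    return np.c_[q[:,0],-q[:,1],-np.ones(len(q))]@r.T   # depth-1 rays
def atz(c,uv,z):
    v=rays(c,uv);return c[2]+v*((z-c[2][2])/v[:,2])[:,None]
def cloud(c,dep,mask=None):
    m=dep>0
    if mask is not None:m&=mask
    v,u=np.nonzero(m);return np.c_[u,v],c[2]+rays(c,np.c_[u,v])*dep[v,u][:,None]
def proj(c,P):
    K,d,o,r=c;q=(np.atleast_2d(P)-o)@r*[1,-1,-1]
    return cv2.projectPoints(q,np.zeros(3),np.zeros(3),K,d)[0].reshape(-1,2)
def snap(n):
    c=cam(n);i,dp=imaging.get_image(n);return c,np.array(i),np.array(dp)
def save(n,i): cv2.imwrite(f"pics/{n}.png",i[:,:,::-1])
E
python3 - <<'E'
from h import *
print(observe(), arm.grasp_offset)
for n in("scene","side","wrist"):
    c,i,d=snap(n);save(n+"0",i);np.savez(n+"0",i=i,d=d,K=c[0],dd=c[1],o=c[2],r=c[3]);print(n,c[2],c[3][:,2])
E
```

```text
pics
{'clock': 0.0, 'joints': array([-1.34155416,  0.43521759,  0.02496901,  1.57409816, -0.01158049,
        1.13397331, -0.07507852]), 'dq': array([ 0.00097306,  0.00039237,  0.00155922, -0.00088694, -0.00201771,
       -0.00026239,  0.00140653]), 'joint_efforts': array([ 2.58098225e-04, -6.67875552e+01,  9.85073335e-01, -3.14458108e+01,
       -6.04942068e-02,  4.30193602e-02,  1.80724610e-04]), 'position': array([0.20350942, 0.59040625, 0.22594786]), 'ee_rot': array([-5.18907862e-01, -3.09833891e+00,  2.43238850e-03]), 'force': array([-0.1300044 , -0.55645111, -0.31099178]), 'ft_torque': array([-0.03765753,  0.02129028,  0.04041889]), 'gripper_force': 0.0, 'width': 1.0056853159025194} 0.0188
scene [ 0.0651367  -0.97497573  0.83952674] [-0.35571348 -0.73115069  0.58213967]
side [0.21278516 0.88725101 0.94829996] [-0.25673783  0.6931178   0.67355282]
wrist [0.13476383 0.61344568 0.38380526] [-0.2561423   0.0889946   0.96253368]
```

View pics/scene0.png

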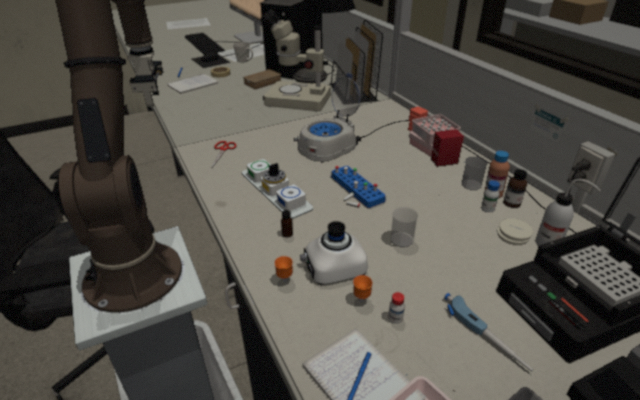

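View pics/side0.png

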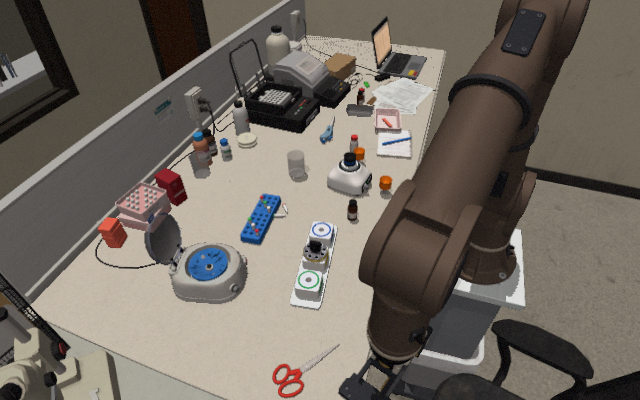

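The target is the black cup at scene px (336,233), which has a blue band and sits in the white mixer. It could be confused with two orange cups at (284,267) and (362,287), or with the tube head's black bar at (273,170). The docks are blue at (291,195), yellow at (273,180) and green at (260,167). I'll check the choice in a close crop and take a first measurement from depth.

Run:
```python
from h import *
A=[]
for n in("scene","side"):
    z=np.load(n+"0.npz");c=(z["K"],z["dd"],z["o"],z["r"]);uv,P=cloud(c,z["d"]);col=z["i"][uv[:,1],uv[:,0]].astype(int)
    k=(P[:,0]>.25)&(P[:,0]<.95)&(abs(P[:,1])<.45)&(P[:,2]>-.05)&(P[:,2]<.3);P=P[k];col=col[k]
    print(n,"table z",np.median(P[P[:,2]<.01,2]))
    r,g,b=col.T
    top=(P[:,2]>.043)&(P[:,2]<.053)&(col.min(1)>120)&(P[:,0]<.65)
    print("  dock-top white: bounds",P[top].min(0),P[top].max(0),top.sum())
    m=(P[:,2]>.12)&(P[:,2]<.145)&(col.max(1)<70);print("  black top",m.sum(),P[m].mean(0) if m.any() else 0,P[m].std(0) if m.any() else 0)
    m=(P[:,2]>.02)&(b>r+40)&(b>g+10);print("  blue",m.sum())
    for zl,zh in((.015,.06),(.06,.1),(.1,.15)):
        m=(P[:,2]>zl)&(P[:,2]<zh)
        I=np.zeros((180,140),np.uint8);I[((P[m,1]+.45)/.005).astype(int),((P[m,0]-.25)/.005).astype(int)]=1
        I=cv2.dilate(I,np.ones((3,3)));N,_,s,ce=cv2.connectedComponentsWithStats(I)
        print("  z",zl,[(np.round([x*.005+.25,y*.005-.45],3).tolist(),(s[j+1,2:4]*5).tolist()) for j,(x,y) in enumerate(ce[1:]) if s[j+1,4]>15])
a=cv2.resize(np.load("scene0.npz")["i"][145:305,235:435],None,fx=3,fy=3,interpolation=2)
save("crop0",a)
```

```text
scene table z -0.0006204885822066464
  dock-top white: bounds [ 0.41666498 -0.27738217  0.0431069 ] [0.55883346 0.33550958 0.05298481] 527
  black top 188 [ 0.5031704  -0.18662939  0.12764641] [0.07268045 0.11940488 0.00437171]
  blue 1009
  z 0.015 [([0.52, -0.436], [50, 40]), ([0.667, -0.443], [30, 20]), ([0.481, -0.354], [55, 60]), ([0.466, -0.234], [175, 145]), ([0.685, -0.225], [70, 70]), ([0.341, -0.205], [55, 65]), ([0.72, -0.187], [50, 45]), ([0.42, -0.043], [50, 40]), ([0.719, 0.073], [100, 240]), ([0.49, 0.091], [95, 95]), ([0.472, 0.184], [95, 95]), ([0.459, 0.291], [90, 100]), ([0.757, 0.312], [320, 165]), ([0.738, 0.375], [20, 25])]
  z 0.06 [([0.524, -0.432], [45, 40]), ([0.482, -0.351], [60, 65]), ([0.478, -0.224], [145, 135]), ([0.701, -0.208], [85, 85]), ([0.341, -0.204], [60, 60]), ([0.422, -0.037], [40, 40]), ([0.473, 0.186], [90, 85]), ([0.75, 0.352], [235, 185])]
  z 0.1 [([0.485, -0.215], [65, 65]), ([0.471, 0.192], [40, 25]), ([0.845, 0.384], [65, 135])]
side table z -0.000735979325848346
  dock-top white: bounds [ 0.41595749 -0.42781966  0.04300459] [0.5656462
[... 261 characters left out ...]
0.179], [180, 135]), ([0.716, -0.232], [55, 45]), ([0.343, -0.196], [60, 60]), ([0.694, -0.187], [75, 70]), ([0.421, -0.025], [50, 40]), ([0.722, 0.078], [100, 245]), ([0.492, 0.097], [90, 90]), ([0.476, 0.203], [90, 90]), ([0.464, 0.295], [95, 95]), ([0.672, 0.383], [140, 170]), ([0.716, 0.313], [30, 45]), ([0.789, 0.396], [50, 25]), ([0.837, 0.436], [35, 25])]
  z 0.06 [([0.525, -0.426], [45, 55]), ([0.483, -0.347], [60, 60]), ([0.484, -0.193], [145, 110]), ([0.703, -0.205], [90, 95]), ([0.343, -0.198], [60, 60]), ([0.423, -0.033], [40, 45]), ([0.477, 0.2], [85, 90]), ([0.746, 0.363], [225, 175])]
  z 0.1 [([0.487, -0.208], [60, 60]), ([0.48, 0.195], [45, 25]), ([0.847, 0.382], [75, 135])]
```

View pics/crop0.png

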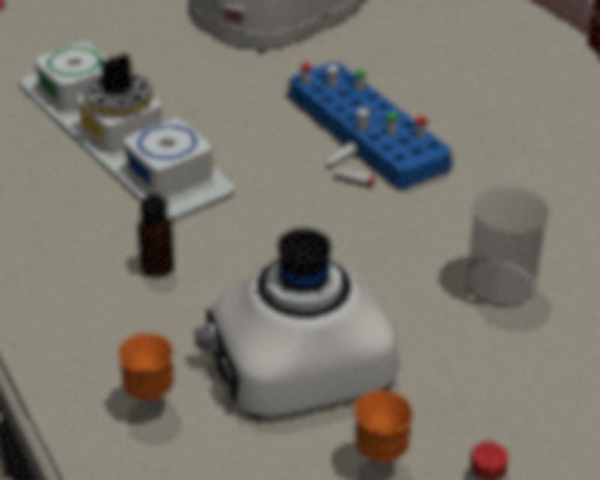

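The crop confirms it: the black cup with the blue band is in the mixer hub, and the orange cups are decoys. The order from the mixer outwards is blue, yellow (tube head), green. I'll move over the stand and look with the wrist camera.

Emit:
{"api": "apply_moves", "payload": {
  "commands": [
    [100,0.5,-0.7,0.1,-0.3],
    [100,0.5,-0.7,0.1,-0.3],
    [100,0.5,-0.7,0.1,-0.3],
    [100,0.5,-0.7,0.1,-0.3],
    [100,0.5,-0.7,0.1,-0.3],
    [100,0.5,-0.7,0.1,-0.3],
    [100,0.5,-0.7,0.1,-0.3],
    [100,0.5,-0.7,0.1,-0.3],
    [100,0,0,0,0],
    [100,0,0,0,0]
  ]
}}

```text
clock: 1.4
position: [0.4432, 0.2553, 0.2745]
ee_rot: [-2.176, -2.265, 0.0]
force: [0.1, 0.0, 0.3]
width: 1.004
gripper_force: 0.0
```

Run:
```python
from h import *
c,i,d=snap("wrist");save("w1",i);np.savez("w1",i=i,d=d,K=c[0],dd=c[1],o=c[2],r=c[3]);s=observe()
print(s["position"],R.from_rotvec(s["ee_rot"]).as_matrix()[:,1],s["joints"],c[2])
print(proj(c,[[.491,.094,.048],[.475,.194,.048],[.462,.293,.048],[.475,.194,.101]]))
```

```text
[0.442818   0.25582767 0.27444327] [ 9.99151236e-01  4.11852610e-02 -7.62372789e-04] [-0.96442023  0.20937549  0.41088138  1.79905716 -0.09150933  1.15230649
 -0.48304164] [0.44059587 0.32717942 0.4323529 ]
[[346.20306637 281.5010292 ]
 [339.50121255 217.75775835]
 [333.96989471 145.48352861]
 [342.49548991 232.14663783]]
```

View pics/w1.png

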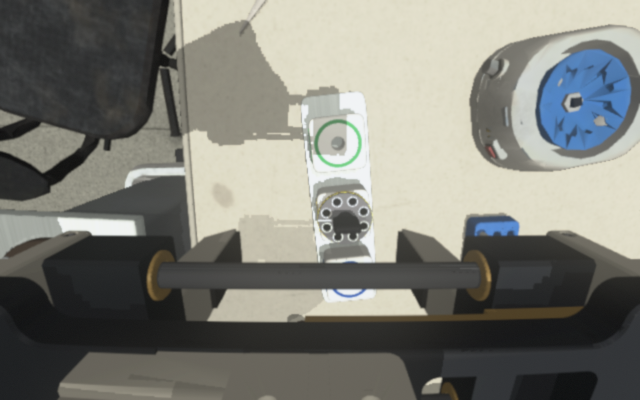

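The wrist view shows the green ring at (338,143) and the tube head at (343,218). The blue ring at (348,281) is half hidden by the gripper. I'll move about 0.17 m to -y to see it clearly.

Emit:
{"api": "apply_moves", "payload": {
  "commands": [
    [100,0.1,-0.7,0,0],
    [100,0.1,-0.7,0,0],
    [100,0.1,-0.7,0,0],
    [100,0.1,-0.7,0,0],
    [100,0,0,0,0],
    [100,0,0,0,0]
  ]
}}

```text
clock: 2.2
position: [0.4673, 0.0885, 0.2746]
ee_rot: [-2.175, -2.266, -0.0]
force: [0.1, 0.7, -1.2]
width: 1.002
gripper_force: 0.0
```

Run:
```python
from h import *
c,i,d=snap("wrist");save("w2",i);np.savez("w2",i=i,d=d,K=c[0],dd=c[1],o=c[2],r=c[3]);s=observe()
print(s["position"],R.from_rotvec(s["ee_rot"]).as_matrix()[:,1])
def ring(c,i,d,name,f,zz):
    uv,P=cloud(c,d);x=i[uv[:,1],uv[:,0]].astype(int);r,g,b=x.T
    m=f(r,g,b)&(abs(P[:,2]-zz)<.012)&(P[:,0]>.4)&(P[:,0]<.55)&(P[:,1]<.4)
    Q=atz(c,uv[m],zz)[:,:2]
    if m.sum()<20: print(name,m.sum());return
    (u,v),w,a=cv2.fitEllipse(Q.astype(np.float32)*1000)
    # robust circle
    from scipy.optimize import least_squares
    k=least_squares(lambda p:np.hypot(*(Q-p[:2]).T)-p[2],[*np.median(Q,0),.02],loss="soft_l1",f_scale=.001).x
    print(name,m.sum(),"circle",k.round(4),"meanz",P[m,2].mean().round(4))
for n in("w1","w2"):
    z=np.load(n+".npz");c=(z["K"],z["dd"],z["o"],z["r"])
    ring(c,z["i"],z["d"],n+" green",lambda r,g,b:(g>r+30)&(g>b+15),.048)
    ring(c,z["i"],z["d"],n+" blue",lambda r,g,b:(b>r+30)&(b>g+15),.048)
    ring(c,z["i"],z["d"],n+" yellow",lambda r,g,b:(r>b+50)&(g>b+30),.0545)
    # white line / bar top
    uv,P=cloud(c,z["d"]);x=z["i"][uv[:,1],uv[:,0]].astype(int)
    m=(P[:,2]>.09)&(P[:,2]<.108)&(abs(P[:,1]-.195)<.06)&(abs(P[:,0]-.475)<.06)
    if m.sum()>20:
        Q=atz(c,uv[m],.101)[:,:2].astype(np.float32)*1000;print(n,"bar",m.sum(),cv2.minAreaRect(Q),P[m,2].mean(), Q.mean(0))
a=cv2.resize(np.load("w2.npz")["i"][20:260,240:440],None,fx=2.4,fy=2.4,interpolation=2)
save("crop2",a)
```

```text
[0.46726343 0.08875017 0.27454493] [ 9.99121545e-01  4.19042941e-02 -4.10826775e-04]
w1 green 468 circle [0.4666 0.2958 0.0287] meanz 0.0482
w1 blue 135 circle [0.4953 0.0984 0.0289] meanz 0.0478
w1 yellow 16
w1 bar 293 ((480.7537841796875, 200.0504913330078), (32.84086227416992, 14.296146392822266), 3.099097967147827) 0.09871088663569651 [480.43106 199.55348]
w2 green 348 circle [0.4666 0.296  0.0287] meanz 0.0483
w2 blue 506 circle [0.4954 0.0978 0.0287] meanz 0.0482
w2 yellow 5
w2 bar 378 ((481.222412109375, 195.83815002441406), (33.30989456176758, 12.649982452392578), 4.91873025894165) 0.09977486910734734 [481.142   195.86726]
```

View pics/crop2.png

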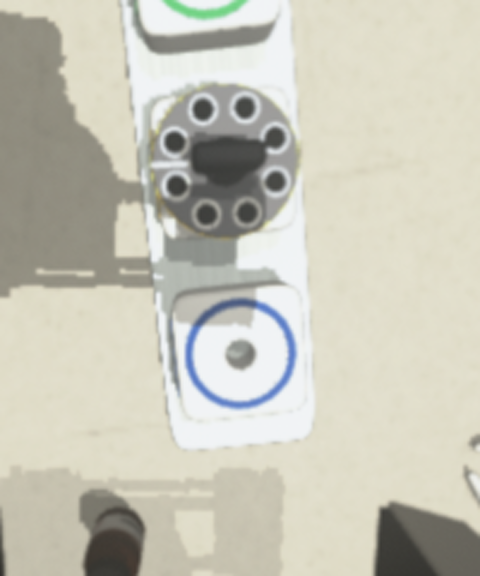

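The blue mouth is at (0.4954, 0.098) and the green at (0.4666, 0.296). They are 0.200 apart, as they must be, so the yellow mouth is at (0.481, 0.197), which agrees with the bar. The white line points to -x. Next I go above the cup.

Emit:
{"api": "apply_moves", "payload": {
  "commands": [
    [100,0.05,-0.8,0,0],
    [100,0.05,-0.8,0,0],
    [100,0.05,-0.8,0,0],
    [100,0.05,-0.8,0,0],
    [100,0.05,-0.8,0,0],
    [100,0.05,-0.8,0,0],
    [100,0,0,0,0],
    [100,0,0,0,0]
  ]
}}

```text
clock: 3.25
position: [0.4861, -0.1993, 0.2743]
ee_rot: [-2.175, -2.266, 0.0]
force: [-0.4, 0.1, -0.7]
width: 0.999
gripper_force: 0.0
```

```bash
cat > fit.py <<'E'
from h import *
from scipy.optimize import least_squares
def circ(Q):
    return least_squares(lambda p:np.hypot(*(Q-p[:2]).T)-p[2],[*np.median(Q,0),.02],loss="soft_l1",f_scale=.001).x
def edge(mask):
    cs,_=cv2.findContours(mask.astype(np.uint8),cv2.RETR_EXTERNAL,cv2.CHAIN_APPROX_NONE);k=max(cs,key=cv2.contourArea);return k.reshape(-1,2)
E
python3 - <<'E'
from fit import *
c,i,d=snap("wrist");save("w3",i);np.savez("w3",i=i,d=d,K=c[0],dd=c[1],o=c[2],r=c[3]);s=observe()
print(s["position"])
uv,P=cloud(c,d);x=i[uv[:,1],uv[:,0]].astype(int)
m=(abs(P[:,0]-.486)<.06)&(abs(P[:,1]+.21)<.06)
k=m&(P[:,2]>.125)&(P[:,2]<.142)
M=np.zeros(d.shape,bool);M[uv[k,1],uv[k,0]]=1;e=edge(M);print("rim",k.sum(),P[k,2].max(),np.percentile(P[k,2],[50,90]),circ(atz(c,e,.134)[:,:2]))
for lo,hi,z in((.092,.1035,.098),(.082,.091,.087)):
    k=m&(P[:,2]>lo)&(P[:,2]<hi);print(lo,k.sum(),np.median(P[k],0))
z=np.load("scene0.npz")
for n in("scene0","side0"):
    z=np.load(n+".npz");cc=(z["K"],z["dd"],z["o"],z["r"]);uv,P=cloud(cc,z["d"])
    k=(abs(P[:,0]-.486)<.05)&(abs(P[:,1]+.21)<.05)&(P[:,2]>.105)
    M=np.zeros(d.shape,np.uint8);M[uv[k,1],uv[k,0]]=1;e=edge(M)
    k2=k&(P[:,2]>.128);print(n,P[k].min(0),P[k].max(0),k.sum(),np.median(P[k2],0))
E
```

```text
[ 0.48618555 -0.19893202  0.2743553 ]
rim 785 0.13578356221008642 [0.13179648 0.13390702] [ 0.48864962 -0.20944438  0.02246757]
0.092 935 [ 0.487432   -0.19315433  0.09748235]
0.082 1710 [ 0.48789008 -0.19518604  0.08710793]
scene0 [ 0.46375301 -0.23582925  0.10513298] [ 0.51050383 -0.18756287  0.13525097] 310 [ 0.48853329 -0.20657568  0.13160436]
side0 [ 0.46645481 -0.2288173   0.10642628] [ 0.51132625 -0.1822231   0.13447145] 135 [ 0.48798743 -0.21103422  0.13088963]
```

View pics/w3.png

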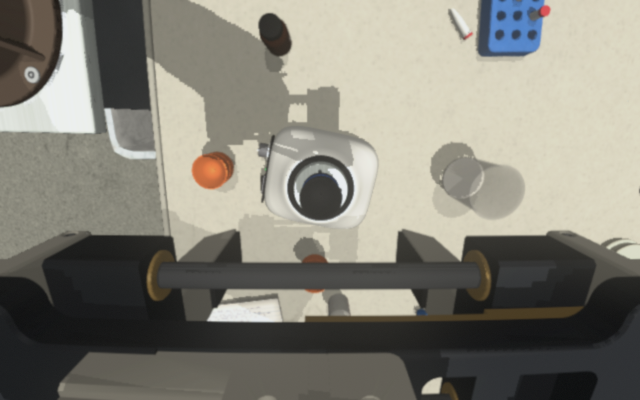

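The cup rim fits at (0.4886, -0.2094) with radius 22.5 mm and height 134 mm, which matches the description. I'll go down and grip it.

Emit:
{"api": "apply_moves", "payload": {
  "commands": [
    [100,0.04,-0.17,-0.3,0],
    [100,0,0,-0.6,0],
    [100,0,0,-0.6,0],
    [100,0,0,-0.6,0],
    [100,0,0,-0.5,0],
    [100,0,0,-0.2,0],
    [100,0,0,0,0],
    [40,0,0,0,0],
    [0,0,0,0,0],
    [0,0,0,0,0],
    [0,0,0,0,0],
    [0,0,0,0,0]
  ],
  "newtons": 20
}}

```text
clock: 4.8
position: [0.4881, -0.2113, 0.1068]
ee_rot: [2.178, 2.264, 0.0]
force: [0.1, -0.1, 0.3]
width: 0.508
gripper_force: 0.0
```

Emit:
{"api": "apply_moves", "payload": {
  "commands": [
    [0,0,0.03,0,0],
    [0,0,0,0,0],
    [0,0,0,0,0]
  ]
}}

```text
clock: 5.18
position: [0.4881, -0.2101, 0.1069]
ee_rot: [2.178, 2.263, -0.0]
force: [-0.9, -2.8, 0.3]
width: 0.484
gripper_force: 20.0
```

Emit:
{"api": "apply_moves", "payload": {
  "commands": [
    [0,0,0,0.3,0],
    [0,0,0,0.4,0],
    [0,0,0,0.5,0],
    [0,0,0,0.4,0],
    [0,0,0.3,0,0],
    [0,0,0.7,0,0],
    [0,0.02,0.8,0,0],
    [0,0.02,0.8,0,0],
    [0,0.02,0.8,0,0],
    [0,0.02,0.8,0,0],
    [0,0,0.7,0,0],
    [0,0,0.15,0,0]
  ]
}}

```text
clock: 6.68
position: [0.4919, 0.0973, 0.2023]
ee_rot: [-2.17, -2.269, 0.001]
force: [0.9, -0.4, -0.9]
width: 0.487
gripper_force: 20.0
```

Emit:
{"api": "apply_moves", "payload": {
  "commands": [
    [0,0,0,0,0],
    [0,0,0,0,0]
  ]
}}

```text
clock: 6.92
position: [0.4927, 0.0921, 0.2027]
ee_rot: [2.18, 2.262, -0.001]
force: [0.3, -0.8, -0.3]
width: 0.483
gripper_force: 20.0
```

Run:
```python
from fit import *
s=observe();print(s["position"],s["width"],s["gripper_force"],s["force"])
T=s["position"]
for n in("wrist","scene","side"):
    c,i,d=snap(n);save("c4"+n,i);uv,P=cloud(c,d)
    np.savez("c4"+n,i=i,d=d,K=c[0],dd=c[1],o=c[2],r=c[3])
    k=(abs(P[:,0]-T[0])<.026)&(abs(P[:,1]-T[1])<.03)&(P[:,2]>T[2]-.012)&(P[:,2]<T[2]+.033)
    if k.sum()<30: print(n,k.sum());continue
    x=i[uv[:,1],uv[:,0]].astype(int)
    print(n,k.sum(),P[k].min(0),P[k].max(0))
    r,g,b=x.T;st=(abs(P[:,0]-T[0])<.02)&(abs(P[:,1]-T[1])<.02)&(P[:,2]<T[2]-.013)&(P[:,2]>T[2]-.05);print("  stem",st.sum(),np.median(P[st],0) if st.any() else 0)
a=np.hstack([cv2.resize(np.load("c4wrist.npz")["i"][100:250,240:400],None,fx=2.4,fy=2.4,interpolation=2)])
uv=proj(cam("side"),T)[0].astype(int);z=np.load("c4side.npz")["i"][uv[1]-50:uv[1]+70,uv[0]-75:uv[0]+75];b=cv2.resize(z,(450,360))
save("crop4",np.hstack([a,b][:2]));print(uv)
```

```text
[0.49270308 0.09205753 0.2027346 ] 0.4833479701657491 19.99901443719864 [ 0.31405448 -0.78196106 -0.2781009 ]
wrist 5369 [0.46673222 0.07059477 0.19393904] [0.51868973 0.11638796 0.23573269]
  stem 0 0
scene 264 [0.46690586 0.06517616 0.19141441] [0.51852672 0.11486499 0.23573154]
  stem 27 [0.48893458 0.08707596 0.17520776]
side 258 [0.46743434 0.06586793 0.19346599] [0.51865459 0.11763567 0.23453512]
  stem 11 [0.49132493 0.09920268 0.17348628]
[322 192]
```

View pics/crop4.png

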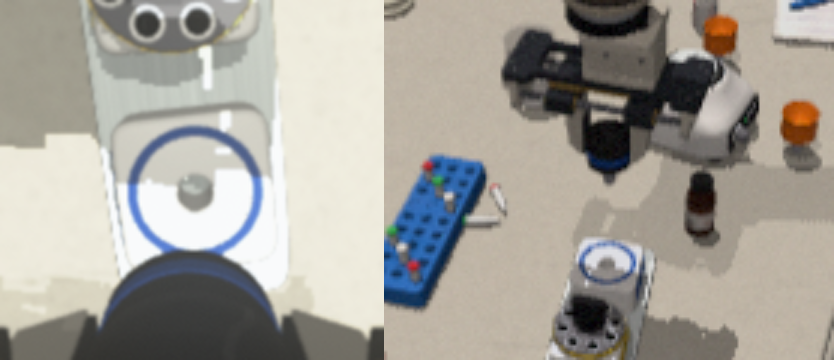

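Run:
```python
from fit import *
T=np.array([.4927,.0921,.2027])
z=np.load("c4wrist.npz");c=(z["K"],z["dd"],z["o"],z["r"]);i=z["i"];d=z["d"];uv,P=cloud(c,d)
r,g,b=i[uv[:,1],uv[:,0]].astype(int).T
k=(b>r+30)&(b>g+15)&(abs(P[:,2]-.048)<.01);print("ring",circ(atz(c,uv[k],.048)[:,:2]))
k=(abs(P[:,0]-T[0])<.024)&(abs(P[:,1]-T[1])<.03)&(P[:,2]>.19)&(P[:,2]<.24)&(P[:,1]>.09)
u=uv[k];zz=P[k];cols=np.unique(u[:,0]);e=[]
for q in cols:
    w=u[:,0]==q;j=np.argmin(u[w,1]);e.append([*u[w][j],*zz[w][j]])
e=np.array(e);print(len(e),e[::8].round(3))
m=abs(e[:,2]-T[0])<.019
print("top edge z",np.median(e[m,4]))
Q=e[m,2:4]
for rad in (.022,.0225,.023):
    print(rad,least_squares(lambda p:np.hypot(*(Q-p).T)-rad,T[:2],loss="soft_l1",f_scale=.001).x)
```

```text
ring [0.49540037 0.09794916 0.02864029]
104 [[2.67e+02 2.59e+02 4.69e-01 1.00e-01 2.38e-01]
 [2.75e+02 2.38e+02 4.69e-01 1.00e-01 2.13e-01]
 [2.83e+02 2.30e+02 4.72e-01 1.01e-01 2.05e-01]
 [2.91e+02 2.16e+02 4.76e-01 1.07e-01 1.97e-01]
 [2.99e+02 2.09e+02 4.81e-01 1.11e-01 1.96e-01]
 [3.07e+02 2.06e+02 4.85e-01 1.14e-01 1.97e-01]
 [3.15e+02 2.04e+02 4.90e-01 1.15e-01 1.95e-01]
 [3.23e+02 2.04e+02 4.95e-01 1.15e-01 1.95e-01]
 [3.31e+02 2.06e+02 4.99e-01 1.14e-01 1.96e-01]
 [3.39e+02 2.10e+02 5.04e-01 1.12e-01 1.96e-01]
 [3.47e+02 2.17e+02 5.09e-01 1.08e-01 1.96e-01]
 [3.55e+02 2.33e+02 5.13e-01 1.01e-01 2.05e-01]
 [3.63e+02 2.40e+02 5.16e-01 1.02e-01 2.16e-01]]
top edge z 0.195951627685703
0.022 [0.49280643 0.09295248]
0.0225 [0.49281101 0.09238619]
0.023 [0.49281575 0.09182288]
```

The held cup is at (0.4928, 0.0926) and the blue mouth at (0.4954, 0.0979). I'll correct by +2.6 mm and +5.3 mm, then lower until the stem is just above the mouth.

Emit:
{"api": "apply_moves", "payload": {
  "commands": [
    [0,0.043,0.088,-0.3,0],
    [0,0,0,-0.5,0],
    [0,0,0,-0.5,0],
    [0,0,0,-0.35,0],
    [0,0,0,-0.2,0],
    [0,0,0,0,0],
    [0,0,0,0,0]
  ]
}}

```text
clock: 7.95
position: [0.496, 0.0987, 0.0925]
ee_rot: [2.178, 2.264, 0.002]
force: [0.0, 0.1, -0.6]
width: 0.485
gripper_force: 20.0
```

Emit:
{"api": "apply_moves", "payload": {
  "commands": [
    [0,-0.012,-0.022,-0.1,0],
    [0,0,0,-0.15,0],
    [0,0,0,-0.15,0],
    [0,0,0,-0.1,0],
    [0,0,0,-0.08,0],
    [0,0,0,0,0]
  ]
}}

```text
clock: 8.7
position: [0.4946, 0.0974, 0.0567]
ee_rot: [-2.178, -2.264, 0.0]
force: [0.0, -0.1, -1.6]
width: 0.488
gripper_force: 20.0
```

Emit:
{"api": "apply_moves", "payload": {
  "commands": [
    [0,0,0,-0.03,0],
    [0,0,0,0,0]
  ]
}}

```text
clock: 8.95
position: [0.4949, 0.0974, 0.056]
ee_rot: [-2.178, -2.264, -0.001]
force: [-4.1, -1.4, 13.3]
width: 0.489
gripper_force: 20.0
```

It is seated (13 N at TCP z 0.056). I'll release and rise.

Emit:
{"api": "apply_moves", "payload": {
  "commands": [
    [90,0,0,0.01,0],
    [90,0,0,0,0],
    [90,0,0,0,0],
    [90,0,0,0,0],
    [90,0,0,0.3,0],
    [90,0,0,0.6,0],
    [90,0,0,0.6,0],
    [90,0,0,0.6,0],
    [90,0,0,0.6,0],
    [90,0,0,0.4,0],
    [90,0,0,0,0],
    [90,0,0,0,0]
  ]
}}

```text
clock: 10.45
position: [0.4942, 0.0975, 0.241]
ee_rot: [-2.177, -2.264, 0.001]
force: [-0.3, 0.2, -0.4]
width: 0.904
gripper_force: 0.0
```

Run:
```python
from fit import *
s=observe();print(s["position"],s["width"],s["joints"])
c,i,d=snap("wrist");save("w5",i);np.savez("w5",i=i,d=d,K=c[0],dd=c[1],o=c[2],r=c[3]);uv,P=cloud(c,d)
k=(abs(P[:,0]-.4954)<.035)&(abs(P[:,1]-.098)<.035)&(P[:,2]>.06)
M=np.zeros(d.shape,bool);M[uv[k,1],uv[k,0]]=1
h=k&(P[:,2]>.078);M2=M*0;M2[uv[h,1],uv[h,0]]=1
print("cup z",np.percentile(P[k,2],[50,95,99]),"rim",circ(atz(c,edge(M2),.084)[:,:2]))
# bar
m=(P[:,2]>.09)&(P[:,2]<.108)&(abs(P[:,1]-.197)<.05)&(abs(P[:,0]-.481)<.05)
Q=atz(c,uv[m],.101)[:,:2].astype(np.float32)*1000;print("bar",m.sum(),cv2.minAreaRect(Q))
m=(P[:,2]>.055)&(P[:,2]<.068)&(np.hypot(P[:,0]-.481,P[:,1]-.197)<.045);x=i[uv[:,1],uv[:,0]].astype(int)
M=np.zeros(d.shape,bool);M[uv[m,1],uv[m,0]]=1
print("disc",circ(atz(c,edge(M),.061)[:,:2]))
p=proj(c,[.481,.197,.06])[0].astype(int);print(p);y0=max(p[1]-60,0)
save("crop5",cv2.resize(i[y0:y0+180,p[0]-80:p[0]+100],None,fx=3,fy=3,interpolation=2));print(y0)
```

```text
[0.49418601 0.09749293 0.24097563] 0.903678119927122 [-0.80978142  0.24111164  0.63200617  1.87907077 -0.16121686  1.07308334
 -0.0749795 ]
cup z [0.34726662 0.3583688  0.35960767] rim [ 0.49954683 -0.11302956  0.15022287]
bar 425 ((481.2606506347656, 196.3291778564453), (33.03955841064453, 11.517635345458984), 5.208453178405762)
disc [0.48098175 0.1968597  0.03676558]
[309  91]
31
```

View pics/crop5.png

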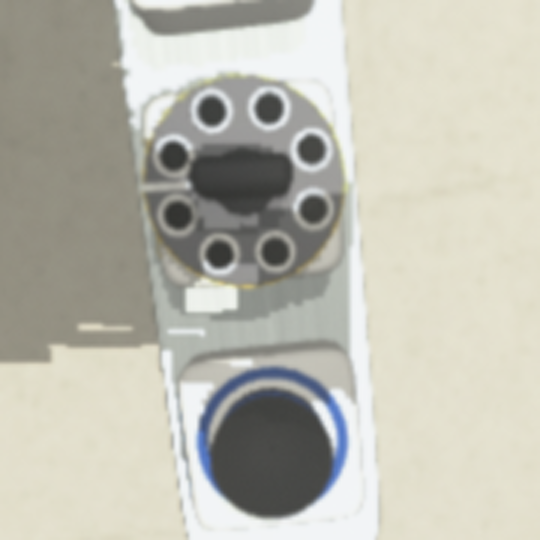

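The cup stands inside the blue ring. The tube head's line points to -x with yaw of about +0.09 rad, and the disc centre is at (0.481, 0.197). Next I go back over the hub with the open hand to see the slot.

Emit:
{"api": "apply_moves", "payload": {
  "commands": [
    [90,-0.02,-0.8,0,0],
    [90,-0.02,-0.8,0,0],
    [90,-0.02,-0.8,0,0],
    [90,-0.02,-0.8,0,0],
    [90,0,-0.8,-0.2,0],
    [90,0,-0.8,-0.3,0],
    [90,0,-0.3,-0.3,0],
    [90,0,0,0,0],
    [90,0,0,0,0]
  ]
}}

```text
clock: 11.62
position: [0.4898, -0.2077, 0.1934]
ee_rot: [-2.176, -2.264, 0.0]
force: [0.7, 1.1, -0.7]
width: 0.898
gripper_force: 0.0
```

Run:
```python
from fit import *
z=np.load("w5.npz");c=(z["K"],z["dd"],z["o"],z["r"]);d=z["d"];uv,P=cloud(c,d)
k=(abs(P[:,0]-.4954)<.035)&(abs(P[:,1]-.098)<.035)&(P[:,2]>.076)&(P[:,2]<.095)
M=np.zeros(d.shape,bool);M[uv[k,1],uv[k,0]]=1
print("cup z",np.percentile(P[k,2],[50,95,99]),"rim",circ(atz(c,edge(M),.084)[:,:2]))
s=observe();print(s["position"],R.from_rotvec(s["ee_rot"]).as_matrix()[:,1])
c,i,d=snap("wrist");save("w6",i);np.savez("w6",i=i,d=d,K=c[0],dd=c[1],o=c[2],r=c[3]);uv,P=cloud(c,d)
k=(np.hypot(P[:,0]-.4886,P[:,1]+.2094)<.045)&(P[:,2]>.093)&(P[:,2]<.104)
M=np.zeros(d.shape,bool);M[uv[k,1],uv[k,0]]=1
print("hub z",np.median(P[k,2]),circ(atz(c,edge(M),.098)[:,:2]))
# rectified top view of plane z=.098, 0.2 mm/px, x right, y up
g=np.arange(-.035,.035,.0002);X,Y=np.meshgrid(.4886+g,-.2094-g)
uvp=proj(c,np.c_[X.ravel(),Y.ravel(),0*X.ravel()+.098]).astype(np.float32)
t=cv2.remap(i,uvp[:,0].reshape(X.shape),uvp[:,1].reshape(X.shape),cv2.INTER_LINEAR)
save("top6",cv2.resize(t,(560,560)))
```

```text
cup z [0.0820996  0.08441817 0.0850955 ] rim [0.49487813 0.0988309  0.02235966]
[ 0.48983796 -0.20765071  0.19344881] [ 9.99220916e-01  3.94543181e-02 -9.58337835e-04]
hub z 0.09771549306447441 [ 0.48880034 -0.20922571  0.03149684]
```

View pics/top6.png

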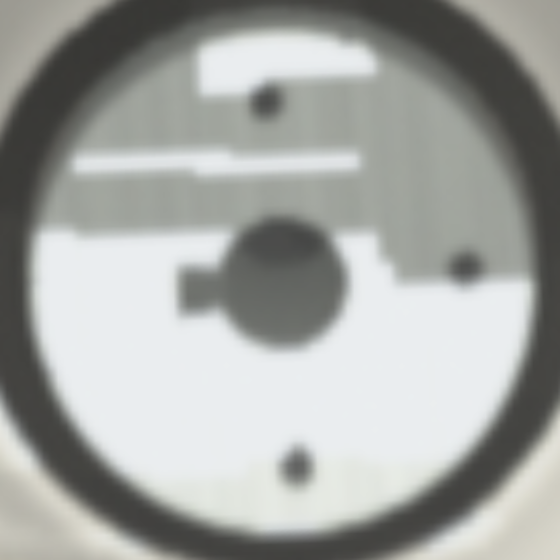

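The cup is home: rim at (0.4949, 0.0988), z 0.084. The hub centre is at (0.489, -0.2095). The slot at px (180-220, 290) points to -x with yaw of about +0.09 rad, nearly the head's own yaw. I'll go to the tube head and turn the gripper by +1.62 rad on the way.

Emit:
{"api": "apply_moves", "payload": {
  "commands": [
    [45,-0.015,0.7,0.1,0.35],
    [45,-0.015,0.7,0,0.35],
    [45,-0.015,0.7,0,0.35],
    [45,-0.015,0.7,0,0.35],
    [45,-0.015,0.7,0,0.35],
    [45,-0.015,0.7,0,0.35],
    [45,-0.015,0.7,0,0.35],
    [45,-0.015,0.7,0,0.35],
    [45,-0.015,0.7,0,0.35],
    [45,0,0.44,0,0.09],
    [45,0,0,0,0],
    [45,0,0,0,0]
  ]
}}

```text
clock: 13.18
position: [0.4819, 0.1949, 0.1999]
ee_rot: [-0.134, 3.139, -0.001]
force: [-0.0, -0.2, 1.7]
width: 0.454
gripper_force: 0.0
```

Run:
```python
from h import *
s=observe();v=R.from_rotvec(s["ee_rot"]).as_matrix()[:,1];print(s["position"],np.degrees(np.arctan2(v[1],v[0])),s["joints"])
c,i,d=snap("wrist");save("w7",i);uv,P=cloud(c,d)
m=(P[:,2]>.09)&(P[:,2]<.108)&(abs(P[:,1]-.197)<.05)&(abs(P[:,0]-.481)<.05)
Q=atz(c,uv[m],.101)[:,:2].astype(np.float32)*1000;print("bar",m.sum(),cv2.minAreaRect(Q))
```

```text
[0.48188135 0.19491419 0.19985011] 94.8923142023822 [-0.68598734  0.29006042  0.25141466  1.87932922 -0.08480701  0.98265225
  1.25866061]
bar 442 ((479.29449462890625, 196.98837280273438), (34.02446746826172, 10.942985534667969), 4.730236053466797)
```

Emit:
{"api": "apply_moves", "payload": {
  "commands": [
    [45,-0.015,0.03,-0.3,0],
    [45,0,0,-0.6,0],
    [45,0,0,-0.6,0],
    [45,0,0,-0.5,0],
    [45,0,0,-0.23,0],
    [45,0,0,0,0],
    [0,0,0,0,0],
    [0,0,0,0,0],
    [0,0,0,0,0],
    [0,0,0,0,0],
    [0,0,0,0,0]
  ],
  "newtons": 45
}}

```text
clock: 14.6
position: [0.4812, 0.1978, 0.0664]
ee_rot: [-0.138, 3.138, 0.001]
force: [-1.0, -0.2, 5.9]
width: 0.125
gripper_force: 45.0
```

Emit:
{"api": "apply_moves", "payload": {
  "commands": [
    [0,0,0,0.2,0],
    [0,0,0,0.5,0],
    [0,0,0,0.6,0],
    [0,0,0,0.6,0],
    [0,0,-0.2,0.3,0],
    [0,0.02,-0.6,0,0],
    [0,0.02,-0.7,0,0],
    [0,0.02,-0.7,0,0],
    [0,0.02,-0.7,0,0],
    [0,0.02,-0.7,0,0],
    [0,0.02,-0.7,0,0],
    [0,0.01,-0.7,0,0]
  ]
}}

```text
clock: 16.1
position: [0.4884, -0.1036, 0.1985]
ee_rot: [-0.139, 3.138, 0.0]
force: [-0.1, -0.3, -0.9]
width: 0.127
gripper_force: 45.0
```

Emit:
{"api": "apply_moves", "payload": {
  "commands": [
    [0,0,-0.7,0,0],
    [0,0,-0.6,0,0],
    [0,0,-0.48,0,0],
    [0,0,0,0,0],
    [0,0,0,0,0]
  ]
}}

```text
clock: 16.73
position: [0.4886, -0.2084, 0.1981]
ee_rot: [0.139, -3.138, -0.001]
force: [-0.2, 0.6, -1.6]
width: 0.13
gripper_force: 45.0
```

Run:
```python
from fit import *
s=observe();T=s["position"];v=R.from_rotvec(s["ee_rot"]).as_matrix()[:,1];print(T,np.degrees(np.arctan2(v[1],v[0])),s["joints"],s["width"],s["gripper_force"])
for n in("wrist","scene","side"):
    c,i,d=snap(n);np.savez("c8"+n,i=i,d=d,K=c[0],dd=c[1],o=c[2],r=c[3]);uv,P=cloud(c,d)
    zt=T[2]-.0664+.061
    k=(np.hypot(P[:,0]-T[0],P[:,1]-T[1])<.042)&(abs(P[:,2]-zt)<.006)
    M=np.zeros(d.shape,bool);M[uv[k,1],uv[k,0]]=1
    print(n,k.sum(),"disc",circ(atz(c,edge(M),zt)[:,:2]), "head z",np.median(P[k,2])-zt)
    st=(np.hypot(P[:,0]-T[0],P[:,1]-T[1])<.02)&(P[:,2]<zt-.02)&(P[:,2]>zt-.045);print("  stem",st.sum(),np.median(P[st],0) if st.any() else 0)
i=np.load("c8wrist.npz")["i"];q=cv2.resize(np.load("c8scene.npz")["i"][165:285,280:400],(400,400));save("c8",np.hstack([cv2.resize(i,(400,250)).copy() if 0 else cv2.resize(i[0:400,120:520],(400,400)),q]))
```

```text
[ 0.48856467 -0.20841477  0.1980908 ] 95.06086927679155 [-0.03408203  0.32056919  0.43783615  1.86641619 -0.16123687  0.98952493
  2.13227063] 0.1304997230900138 44.99724268913269
wrist 4826 disc [ 0.47387783 -0.21060795  0.0257201 ] head z -1.1138473175242858e-05
  stem 0 0
scene 342 disc [ 0.48190296 -0.21913922  0.0332257 ] head z -0.0007314698600599523
  stem 12 [ 0.48429855 -0.214111    0.15514386]
side 153 disc [ 0.48596591 -0.19458345  0.03214635] head z -0.001580862151151996
  stem 7 [ 0.48685277 -0.20168927  0.15403317]
```

View pics/c8.png

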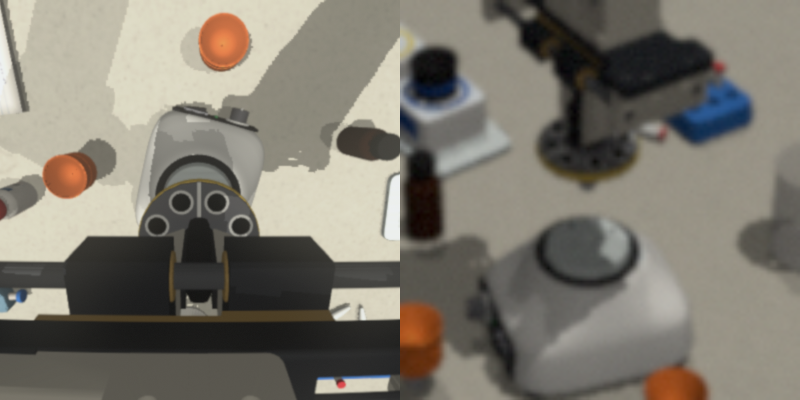

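Run:
```python
from fit import *
T=np.array([.48856,-.20841,.19809])
z=np.load("c8wrist.npz");c=(z["K"],z["dd"],z["o"],z["r"]);i=z["i"];d=z["d"];uv,P=cloud(c,d)
zt=T[2]-.0664+.061
k=(np.hypot(P[:,0]-T[0],P[:,1]-T[1])<.042)&(abs(P[:,2]-zt)<.006);u=uv[k];e=[]
for q in np.unique(u[:,0]): e.append([q,u[u[:,0]==q,1].min()])
Q=atz(c,e,zt)[:,:2];m=(abs(Q[:,1]-T[1])<.033)&(Q[:,0]<T[0]-.012);Q=Q[m]
f=least_squares(lambda p:np.hypot(*(Q-p).T)-.037,T[:2],loss="soft_l1",f_scale=.0005);print(len(Q),f.x,circ(Q),"off from TCP",f.x-T[:2])
# white line direction on the disc
x=i[uv[:,1],uv[:,0]].astype(int).min(1)
w=k&(abs(P[:,1]-T[1])<.008)&(P[:,0]<T[0]-.019)&(P[:,0]>T[0]-.035)
L=atz(c,uv[w],zt)[:,:2];b=x[w]>np.percentile(x[w],80);L=L[b]
print(b.sum(),L.mean(0),np.polyfit(L[:,0],L[:,1],1)[0],"yaw via centre",(f.x[1]-L[:,1].mean())/(f.x[0]-L[:,0].mean()))
```

```text
111 [ 0.4872202  -0.20953801] [ 0.48642162 -0.20952499  0.03631009] off from TCP [-0.0013398  -0.00112801]
144 [ 0.46203131 -0.21006506] -0.043356125650848364 yaw via centre 0.020924065131618687
```

The head is gripped with its yaw set by the bar (0.088 rad), and its axis is within about 1 mm of the TCP. I'll lower the stem into the bore.

Emit:
{"api": "apply_moves", "payload": {
  "commands": [
    [0,0.005,-0.01,-0.4,0],
    [0,0,0,-0.3,0],
    [0,0,0,-0.1,0],
    [0,0,0,0,0],
    [0,0,0,-0.06,0],
    [0,0,0,-0.06,0],
    [0,0,0,-0.06,0],
    [0,0,0,-0.05,0],
    [0,0,0,0,0]
  ]
}}

```text
clock: 18.0
position: [0.4888, -0.2097, 0.1359]
ee_rot: [0.138, -3.138, -0.0]
force: [-0.0, 0.1, -1.2]
width: 0.125
gripper_force: 45.0
```

The stem is in with no side load. Next is the key.

Emit:
{"api": "apply_moves", "payload": {
  "commands": [
    [0,0,0,-0.05,0],
    [0,0,0,-0.05,0],
    [0,0,0,-0.05,0],
    [0,0,0,0,0]
  ]
}}

```text
clock: 18.5
position: [0.4888, -0.2097, 0.1269]
ee_rot: [0.138, -3.138, -0.0]
force: [0.0, 0.3, -1.3]
width: 0.127
gripper_force: 45.0
```

There is no force 3.5 mm below the face, so the key is in the slot. I'll push it home.

Emit:
{"api": "apply_moves", "payload": {
  "commands": [
    [0,0,0,-0.06,0],
    [0,0,0,-0.06,0],
    [0,0,0,-0.04,0],
    [0,0,0,-0.03,0],
    [0,0,0,-0.03,0],
    [0,0,0,-0.02,0],
    [0,0,0,0,0]
  ]
}}

```text
clock: 19.38
position: [0.489, -0.2097, 0.1131]
ee_rot: [-0.138, 3.138, 0.0]
force: [-2.9, 1.3, 7.1]
width: 0.127
gripper_force: 45.0
```

Emit:
{"api": "apply_moves", "payload": {
  "commands": [
    [0,0,0,-0.03,0],
    [0,0,0,-0.03,0],
    [0,0,0,0,0],
    [0,0,0,0,0]
  ]
}}

```text
clock: 19.88
position: [0.4891, -0.2098, 0.1104]
ee_rot: [-0.138, 3.138, 0.001]
force: [-5.2, 2.7, 16.8]
width: 0.126
gripper_force: 45.0
```

Run:
```python
from fit import *
T=observe()["position"]
c,i,d=snap("wrist");uv,P=cloud(c,d)
k=(np.hypot(P[:,0]-T[0],P[:,1]-T[1])<.036)&(P[:,2]>.095)&(P[:,2]<.115)&(P[:,0]<T[0]-.012);print("disc top z",np.median(P[k,2]),k.sum())
for n in("scene","side"):
    c,i,d=snap(n);uv,P=cloud(c,d)
    k=(np.hypot(P[:,0]-.4954,P[:,1]-.098)<.024)&(P[:,2]>.07);print(n,"cup",k.sum(),np.percentile(P[k,2],[50,98]),P[k].mean(0))
    for nm,x,y,r in(("vial",.421,-.035,.03),("beaker",.70,-.207,.05),("red",.525,-.43,.03)):
        k=(np.hypot(P[:,0]-x,P[:,1]-y)<r)&(P[:,2]>.02);print(nm,k.sum(),P[k].mean(0).round(3) if k.any() else "",end=" ")
s=observe();print(s["force"],s["gripper_force"],s["clock"],s["position"])
```

```text
disc top z 0.10509837114486939 3276
scene cup 93 [0.07804811 0.0836687 ] [0.49628187 0.09979299 0.07769051]
vial 234 [ 0.421 -0.041  0.054] beaker 787 [ 0.7   -0.211  0.062] red 351 [ 0.522 -0.437  0.053] side cup 116 [0.07834623 0.0858375 ] [0.49664274 0.09715566 0.0782696 ]
vial 157 [ 0.425 -0.022  0.056] beaker 373 [ 0.704 -0.198  0.062] red 0  [-5.41810173  2.52732404 17.04257691] 45.00156104564667 20.025 [ 0.4890366  -0.20974924  0.11033171]
```

The disc top is at 0.105, so the hub is about 6 mm down. The cup is home and the bystanders are in place, so I'm handing in.

```bash
python3 -c "
from cell import arm
print(arm.sign_off())"
```

```text
the job is handed in; nothing more can be done
None
```

The job is handed in at about 20 s, with no verdict shown: the cup head stands home in the blue dock, and the keyed tube head is home in the hub, still gripped at 45 N and pressed about 6 mm down with 17 N; the vial and beaker are where they started in both fixed cameras, and the red-capped bottle in the one that could still see it.

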